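# Load the test rack from the carry tray, in tray order

### The arm

A 6-joint arm with a two-finger parallel gripper is mounted at the origin on the work surface. World frame = base frame: x ahead of the robot, y to its left, z up, the work surface at z = 0. Lengths are in m, angles in rad, forces in N, time in s.
With the tool pointing down it reaches from about 0.425 to 0.95 m from the base axis. Payload 3.5 kg.
Tool frame: the origin (TCP) lies on the centre line of the jaws, within the pads' length; the fingertips stand 17 mm ahead of it and the grasp point (between the pads) lies 2 mm behind it; z points along the fingers, y is the line along which they close (so a half turn about z gives the same grasp; the last joint's range is limited). The gripper opens to 85 mm and grips with 20 to 120 N. Pads are 22 mm wide; open, the fingers measure 114 mm over their backs; the gripper's body (76 mm by 85 mm) begins 54 mm behind the grasp point. The pads swing forward as they close: fully open they stand 13 mm farther back than shut.
Start: joints at [-0.15, 0.286, 1.577, -0, 1.279, -0.15], TCP at [0.675, 0, 0.248] pointing down, gripper open.
Joint ranges: [-2.77, 2.77], [-0.9, 2.22], [0.21, 2.48], [-1.53, 4.67], [0.24, 2.81], [-2.84, 2.84]. Speed limits (rad/s): [2.79, 2.79, 3.14, 3.14, 3.14, 3.14].

### API

Orientations are given as a unit quaternion [x, y, z, w].
In Python, from plant import ctrl gives the robot as it stands. The module is installed in compiled form; this text tells all that it offers.
- The arm moves only by the tool drive_tool, never from a script. Its argument "moves" is a list of rows, each a list of 3 entries, a list of its own where there are three numbers: the turn, a rotation vector about the tool's x, y, z in rad, then the shift along the tool's x, y, z in m, then the finger opening in m, from 0 to 0.0854. A call has 1 to 5 rows; each row shifts and turns the commanded pose from where the row before left it, along the tool's axes as they then stand; what a row does not reach is not made up. A row lasts 1/8 s, in which the tool goes at most 62.5 mm and 10.7 degrees, less where a joint would pass 70% of its speed; a pose out of reach is approached as far as the arm can. A call with a gripper value outside its range is refused whole. The fingers move at their own pace and stop on an object; "grip_force" is the grip in N (left out, the last holds). Time passes only in rows, so rows that do not move let the fingers close. It gives the time, the measured TCP pose, the force, the opening and the grip force at its end, in the units of the state.
- ctrl.get_state(): the state, without advancing time (a new reading comes with each control period).
- ctrl.read_camera(name): name is "scene" or "side" or "wrist"; returns a dict with "image" (400x640x3 uint8, red, green, blue), "fx", "fy", "cx", "cy" (pixels), "R" (3x3) and "t" (3): a world point X has camera coordinates R X + t. Camera axes: x right, y down, z forward; pixel columns grow to the right and rows downward; lengths in m; the calibration is good to about 2 mm. A picture is of the moment at which its call begins. There is no depth.
- ctrl.sign_off(): hands the job in; it is judged then, once.
The state is a dict: "time": time; "qpos": joint angles; "dq": joint speeds; "joint_efforts": joint torques, N m; "eef_pos": TCP position; "tcp_rot": TCP orientation; "contact_force": force on the tool from outside, world axes, zero at the start; "wrist_torque": the same for the moment, N m; "opening": opening from 0.0 (shut) to 1.0 (fully open); "finger_force": force on a finger pad.
Only numpy, scipy, OpenCV 4.12 (cv2) and the standard library are available. Lean on these libraries where they do the work, as an engineer would, in place of code of your own. Each camera call takes 0.05 s, during which the arm holds its last target. There are 200 camera calls.

### The job

Move the four control modules from the carry tray to the four places of the test rack, keeping their order: the module nearest the tray's handle goes in the place nearest the rack's power inlet, the next one beside it, and so on to the far end. Keep each module upright, set it down gently so that it stands flat inside the rim of its place, let go of it, and leave the other things on the bench where they are.

Things in the scene. Friction and masses are not known exactly. Their poses are not given: they have to be found in the camera images.
- vented (a point): loose control module, a plain grey block with narrow dark vent slots and a white strip of four screws on its flat top, slots on its ends; foot 40 mm (x, along the tray) by 48 mm (y), 66 mm high in all, about 300 g. The point is at its centre, half-way up; z up. Grip it across the 48 mm (its y) from above at about this height; its sides are plain and flat up to 66 mm above its foot.
- stepped (a point): loose control module, a white block with a narrower (24 mm) ridge along the middle of its top and rows of small screws on the steps either side; foot 40 mm (x, along the tray) by 48 mm (y), 62 mm high in all, about 160 g. The point is at its centre, half-way up; z up. Grip it across the 48 mm (its y) from above at about this height; its sides are plain and flat up to 44 mm above its foot.
- domed (a point): loose control module, a grey block with a round black dome, 32 mm across, on top; foot 40 mm (x, along the tray) by 48 mm (y), 68 mm high in all, about 220 g. The point is at its centre, half-way up; z up. Grip it across the 48 mm (its y) from above at about this height; its sides are plain and flat up to 52 mm above its foot.
- finned (a point): loose control module, a black block with five thin upright aluminium cooling fins on top; foot 40 mm (x, along the tray) by 48 mm (y), 64 mm high in all, about 260 g. The point is at its centre, half-way up; z up. Grip it across the 48 mm (its y) from above at about this height; its sides are plain and flat up to 46 mm above its foot.
- seat_vented: fixed grey pocket of the carry tray in which the vented module starts; one of four alike in a row along the tray. Origin: centre of its underside, 4 mm above the table; its floor is 4 mm and its rim 9 mm above the origin; inside 50 mm (x) by 58 mm (y).
- seat_stepped: fixed grey pocket of the carry tray in which the stepped module starts; one of four alike in a row along the tray. Origin: centre of its underside, 4 mm above the table; its floor is 4 mm and its rim 9 mm above the origin; inside 50 mm (x) by 58 mm (y).
- seat_domed: fixed grey pocket of the carry tray in which the domed module starts; one of four alike in a row along the tray. Origin: centre of its underside, 4 mm above the table; its floor is 4 mm and its rim 9 mm above the origin; inside 50 mm (x) by 58 mm (y).
- seat_finned: fixed grey pocket of the carry tray in which the finned module starts; one of four alike in a row along the tray. Origin: centre of its underside, 4 mm above the table; its floor is 4 mm and its rim 9 mm above the origin; inside 50 mm (x) by 58 mm (y).
- tray: carry tray, a fixed black plate 305 x 84 x 4 mm with four grey pockets in a row along its x axis, centred at x = -96, -32, +32 and +96 mm, y = 0. Origin: on the table under the middle of the row. Its handle, a steel arch 35 mm high across the tray, stands at its +x end, at x = +152 mm.
- rack: test rack, a fixed aluminium plate 336 x 84 x 12 mm with four open places in a row along its x axis, at x = -96, -32, +32, +96 mm, y = 0. Origin: its underside's centre, on the table. Places: floor 12 mm above the origin, 60 mm (x) by 66 mm (y) inside a steel rim 5 mm high, 4 mm thick. Power inlet: a grey box with a black socket, 34 x 70 mm, top 52 mm above the table, at the -x end, x = -149 mm.
- screwdriver: a screwdriver lying on the mat between tray and rack, not part of the job. Origin: underside, about its middle.
- tape: a roll of paper tape 90 mm across, 22 mm high, lying beside the work, not part of the job. Origin: centre of its underside.
- stockbin: an open blue bin 110 x 70 x 50 mm beside the work, not part of the job. Origin: centre of its underside.
There are look-alikes about, which are no part of the job. Leave any turquoise look-alike of the seat_domed alone.

How it is judged:
By the outcome, as a careful person would: the job done as asked, in the order asked, and still so for the second after the job is handed in, with the robot touching nothing.
It also fails if it takes over 115 s, if anything falls off the work surface, if the arm or the gripper's body presses on something with over 40 N, if the wrist force passes 120 N, or if a joint passes its speed limit or range.

## Working session

There is one attempt and no reset: what is moved stays moved. The work goes in short steps, Python scripts to look and compute and a tool call to move; the robot and the scene stay as the last step left them, time stands still between calls to the robot, and variables do not carry over. Pictures are saved under pics/ and viewed, at most 14 in all, crops included, and the job is handed in when it is done.

Besides the shell and the picture viewer there is one more tool, called after "Call:" as name(argument=value, ...), one argument or row to a line, values as JSON. drive_tool: Moves the arm, as the interface text tells. Its arguments: {"type":"object","properties":{"moves":{"type":"array","items":{"type":"array"}},"grip_force":{"type":"number"}},"required":["moves"]}

```bash
mkdir -p pics
cat > h.py <<'E'
import numpy as np, cv2
from plant import ctrl
def snap(n,f):
    c=ctrl.read_camera(n); cv2.imwrite('pics/'+f,c['image'][:,:,::-1]); np.savez('pics/'+f+'.npz',**c); return c
def ray(c,px,z):
    R,t=np.array(c['R']),np.array(c['t']); o=-R.T@t
    px=np.atleast_2d(px).astype(float)
    d=np.c_[(px[:,0]-c['cx'])/c['fx'],(px[:,1]-c['cy'])/c['fy'],np.ones(len(px))]@R
    return o+d*((z-o[2])/d[:,2])[:,None]
def proj(c,X):
    X=np.atleast_2d(X)@np.array(c['R']).T+np.array(c['t']); return np.c_[c['fx']*X[:,0]/X[:,2]+c['cx'],c['fy']*X[:,1]/X[:,2]+c['cy']]
E
python3 - <<'E'
from h import *
for n in ('scene','side','wrist'):
    c=snap(n,n+'0.png'); print(n,-np.array(c['R']).T@c['t'],c['fx'])
s=ctrl.get_state(); print(s['time'],s['eef_pos'],s['tcp_rot'],s['opening'],s['contact_force'])
E
```

```text
scene [1.13765976 0.19297539 0.79441121] 422.1731420023907
side [0.20404247 0.83535139 0.76912416] 410.9666915565826
wrist [0.67541807 0.08182163 0.372208  ] 338.68788354880763
0.15 [6.74505576e-01 1.16063140e-04 2.47224434e-01] [ 7.07098667e-01  7.07114254e-01 -5.65744961e-04 -7.66143915e-04] 1.0042907325982562 [-0.58341158  0.83354086 -0.12920184]
```

View pics/scene0.png

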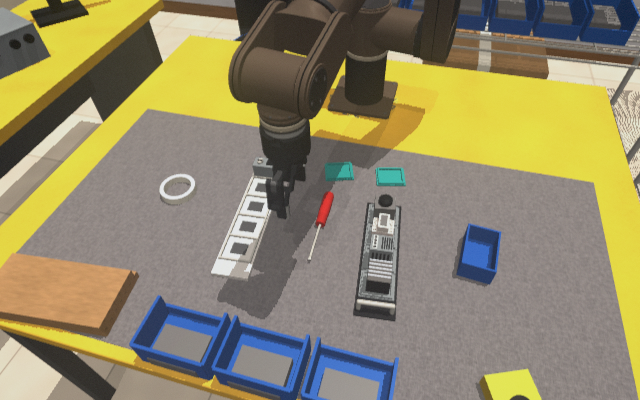

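View pics/side0.png

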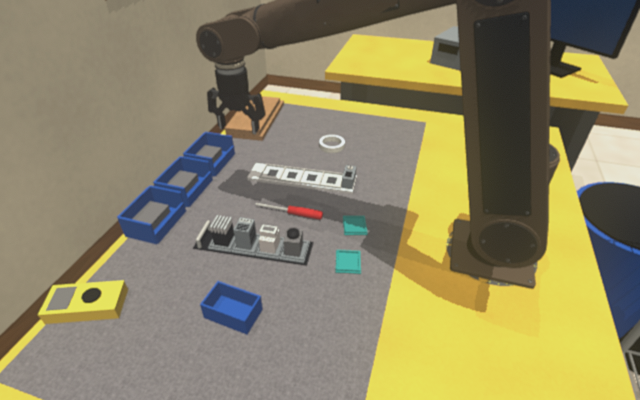

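The tray runs from (385,200) to (375,310) in the scene picture, with its handle at the far-from-robot end. From the handle the order is finned, vented, stepped, domed. The rack runs from (265,165) to (235,270), with the inlet at the robot end. The two turquoise look-alike pockets are at (338,171) and (390,176). I'll crop in to get exact corners.

Run:
```python
from h import *
a=cv2.imread('pics/scene0.png')[140:330,200:420]; b=cv2.imread('pics/side0.png')[130:275,180:400]
cv2.imwrite('pics/c1.png',cv2.resize(a,None,fx=3,fy=3,interpolation=cv2.INTER_CUBIC)); cv2.imwrite('pics/c2.png',cv2.resize(b,None,fx=3.6,fy=3.6,interpolation=cv2.INTER_CUBIC))
```

```text
(no output)
```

View pics/c1.png

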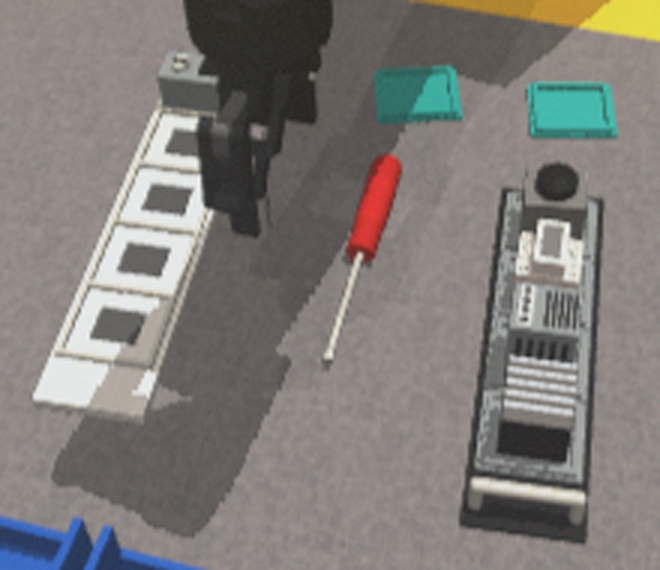

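View pics/c2.png

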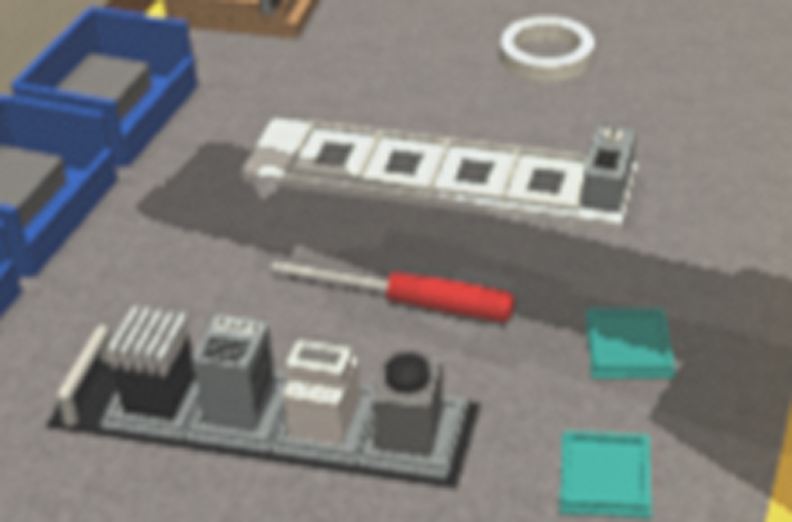

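View pics/wrist0.png

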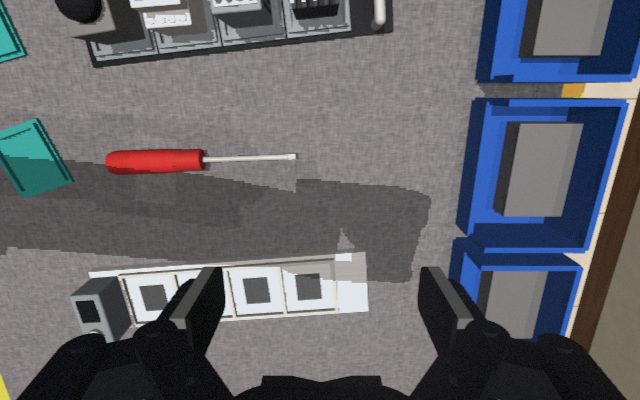

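The wrist picture shows the rack's dark floor squares at about (153,298) to (308,287) and the tray's edge from (95,67) to (392,30). The screwdriver lies at about (200,160). The close crops confirm the order from the handle as finned, vented, stepped, domed, and show the inlet at the robot end of the rack.

Run:
```python
from h import *
L=lambda f:dict(np.load('pics/'+f+'.png.npz'))
s,d,w=L('scene0'),L('side0'),L('wrist0')
p1=lambda a:np.array(a)/3+[200,140]; p2=lambda a:np.array(a)/3.6+[180,130]
np.set_printoptions(precision=4,suppress=True)
print('rack wrist',ray(w,[[153,298],[258,290],[308,287]],.012))
print('rack scene',ray(s,p1([[117,325],[143,259],[168,199],[185,143]]),.012))
print('rack side',ray(d,p2([[333,153],[403,162],[475,171],[547,181]]),.012))
print('tray side corners',ray(d,p2([[50,425],[458,486],[478,404]]),.004))
print('tray scene corners',ray(s,p1([[462,523],[585,540],[603,200],[505,190]]),.004))
print('tray wrist edge',ray(w,[[95,67],[392,30]],.004))
print('handle scene top',ray(s,p1([[475,487],[585,493]]),.039),'finned top side',ray(d,p2([[150,335]]),.072))
```

```text
rack wrist [[ 0.4663 -0.1649  0.012 ]
 [ 0.5973 -0.1532  0.012 ]
 [ 0.6588 -0.1489  0.012 ]]
rack scene [[ 0.6587 -0.1509  0.012 ]
 [ 0.5948 -0.1561  0.012 ]
 [ 0.5314 -0.16    0.012 ]
 [ 0.4686 -0.1693  0.012 ]]
rack side [[ 0.6566 -0.1457  0.012 ]
 [ 0.5925 -0.151   0.012 ]
 [ 0.5279 -0.1567  0.012 ]
 [ 0.4642 -0.1608  0.012 ]]
tray side corners [[0.7297 0.219  0.004 ]
 [0.4306 0.1866 0.004 ]
 [0.4415 0.1069 0.004 ]]
tray scene corners [[0.7444 0.1345 0.004 ]
 [0.7351 0.2159 0.004 ]
 [0.4359 0.1835 0.004 ]
 [0.4454 0.1038 0.004 ]]
tray wrist edge [[0.4456 0.1023 0.004 ]
 [0.7442 0.1361 0.004 ]]
handle scene top [[0.7348 0.1398 0.039 ]
 [0.7205 0.2098 0.039 ]] finned top side [[0.661  0.1751 0.072 ]]
```

Call:
drive_tool(
  moves=[
    [[0, 0, 0], [0.04, -0.045, 0], 0.085],
    [[0, 0, 0], [0.04, -0.045, 0], 0.085],
    [[0, 0, 0], [0, 0, 0], 0.085],
    [[0, 0, 0], [0, 0, 0], 0.085],
  ],
  grip_force=40,
)

```text
time: 0.65
eef_pos: [0.5852, 0.08, 0.2485]
tcp_rot: [0.707, 0.707, 0.0, 0.0]
contact_force: [0.9, 0.0, 0.1]
opening: 0.998
finger_force: 0.0
```

Run:
```python
from h import *
snap('wrist','w1.png'); print(ctrl.get_state()['eef_pos'])
```

```text
[0.58569393 0.07957205 0.24866035]
```

View pics/w1.png

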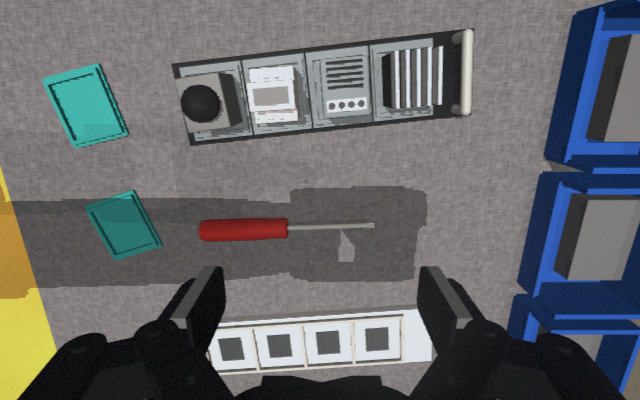

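The picture shows the tray from (175,65) to (470,115). Module tops are at domed (201,103), stepped (272,95), vented (347,86) and finned (415,76), and the rack squares run from (231,349) to (377,339).

Run:
```python
from h import *
np.set_printoptions(precision=4,suppress=True)
c=dict(np.load('pics/w1.png.npz')); g=cv2.cvtColor(c['image'],cv2.COLOR_RGB2GRAY)
m=(g<120).astype(np.uint8); n,l,st,ce=cv2.connectedComponentsWithStats(m)
q=[ce[i] for i in range(1,n) if 300<st[i,4]<1200 and 325<ce[i][1]<365 and 215<ce[i][0]<395]; print(q)
if q: print(ray(c,q,.012))
print('tops',ray(c,[[201,103]],.072),ray(c,[[272,95]],.070),ray(c,[[347,86]],.074),ray(c,[[415,76]],.070))
print('plate z4 corners',ray(c,[[174,65],[191,145],[474,113],[463,29]],.004))
im=c['image'][20:155,165:485,::-1]; cv2.imwrite('pics/c3.png',cv2.resize(im,None,fx=2.5,fy=2.5,interpolation=cv2.INTER_CUBIC))
```

```text
[array([376.6242, 338.6868]), array([327.6833, 342.05  ]), array([279.1731, 345.2863]), array([230.8728, 348.6552])]
[[ 0.6588 -0.1477  0.012 ]
 [ 0.595  -0.153   0.012 ]
 [ 0.5314 -0.1582  0.012 ]
 [ 0.4676 -0.1637  0.012 ]]
tops [[0.4834 0.1497 0.072 ]] [[0.5441 0.1562 0.07  ]] [[0.6078 0.1635 0.074 ]] [[0.6651 0.1716 0.07  ]]
plate z4 corners [[0.437  0.184  0.004 ]
 [0.4445 0.1029 0.004 ]
 [0.7481 0.137  0.004 ]
 [0.7258 0.2171 0.004 ]]
```

View pics/c3.png

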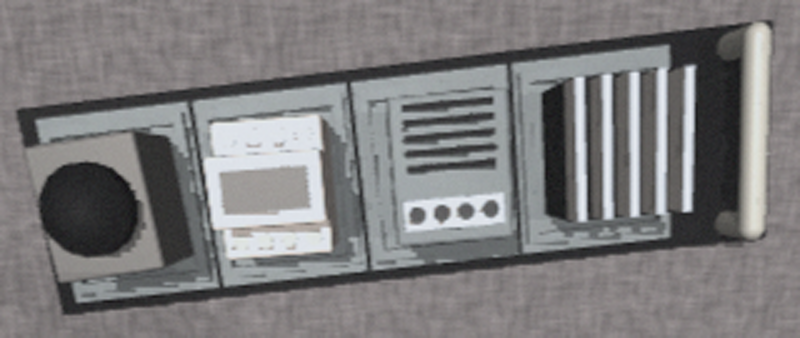

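Call:
drive_tool(
  moves=[
    [[0, 0, 0.184], [0, 0, 0], 0.085],
    [[0, 0, 0.184], [0, 0, 0], 0.085],
    [[0, 0, 0.184], [0, 0, 0], 0.085],
    [[0, 0, 0.184], [0, 0, 0], 0.085],
    [[0, 0, 0.184], [0, 0, 0], 0.085],
  ],
)

```text
time: 1.32
eef_pos: [0.5863, 0.0788, 0.2484]
tcp_rot: [0.949, 0.316, 0.0, 0.0]
contact_force: [0.2, 0.4, 0.2]
opening: 0.997
finger_force: 0.0
```

Call:
drive_tool(
  moves=[
    [[0, 0, 0.184], [0, 0, 0], 0.085],
    [[0, 0, 0.184], [0, 0, 0], 0.085],
    [[0, 0, 0.183], [0, 0, 0], 0.085],
    [[0, 0, 0], [0.046, -0.041, 0.04], 0.085],
    [[0, 0, 0], [0.046, -0.041, 0.04], 0.085],
  ],
)

```text
time: 1.95
eef_pos: [0.6588, 0.1565, 0.1806]
tcp_rot: [0.999, 0.048, 0.002, 0.0]
contact_force: [0.7, -1.0, 0.9]
opening: 0.994
finger_force: 0.0
```

Call:
drive_tool(
  moves=[
    [[0, 0, 0], [0, 0, 0.03], 0.085],
    [[0, 0, 0], [0, 0, 0], 0.085],
    [[0, 0, 0], [0, 0, 0], 0.085],
  ],
)

```text
time: 2.33
eef_pos: [0.6571, 0.1563, 0.1516]
tcp_rot: [0.999, 0.049, 0.001, 0.0]
contact_force: [0.5, 0.6, 0.5]
opening: 0.998
finger_force: 0.0
```

Run:
```python
from h import *
from scipy.spatial.transform import Rotation as Ro
c=snap('wrist','w2.png'); s=ctrl.get_state(); print(s['eef_pos'],s['qpos']); print(Ro.from_quat(s['tcp_rot']).as_matrix().round(3)); print(s['time'])
```

```text
[0.6573723  0.15645338 0.15254967] [ 8.37943886e-02  3.72139952e-01  1.64976639e+00 -7.29917456e-05
  1.11610092e+00  1.55606866e+00]
[[ 0.995  0.098  0.004]
 [ 0.098 -0.995  0.   ]
 [ 0.004  0.    -1.   ]]
2.375
```

View pics/w2.png

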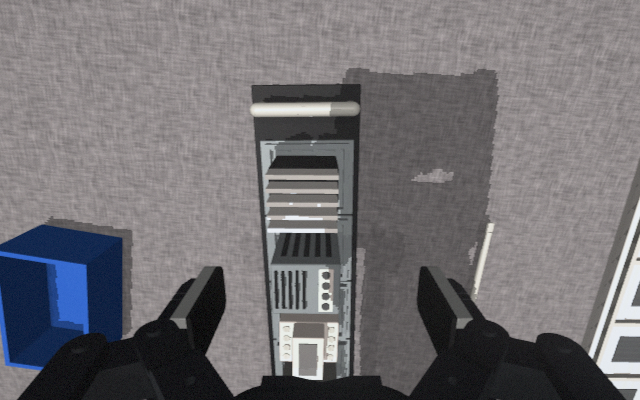

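The fins are centred at about (304,195), aligned with the jaws, and the jaw centre is at u=320. That matches the earlier fix, so I'll shift 12 mm in tool x and -14 mm in tool y and go down.

Call:
drive_tool(
  moves=[
    [[0, 0, 0], [0.012, -0.014, 0.01], 0.085],
    [[0, 0, 0], [0, 0, 0.035], 0.085],
    [[0, 0, 0], [0, 0, 0.035], 0.085],
    [[0, 0, 0], [0, 0, 0.02], 0.085],
    [[0, 0, 0], [0, 0, 0], 0.085],
  ],
)

```text
time: 3.0
eef_pos: [0.666, 0.1719, 0.0498]
tcp_rot: [0.999, 0.05, -0.001, 0.0]
contact_force: [-0.5, 1.1, -0.4]
opening: 0.989
finger_force: 0.0
```

Call:
drive_tool(
  moves=[
    [[0, 0, 0], [0.002, 0, 0.014], 0.085],
    [[0, 0, 0], [0, 0, 0], 0.04],
    [[0, 0, 0], [0, 0, 0], 0.04],
    [[0, 0, 0], [0, 0, 0], 0.04],
    [[0, 0, 0], [0, 0, 0], 0.04],
  ],
  grip_force=40,
)

```text
time: 3.62
eef_pos: [0.6692, 0.1726, 0.0373]
tcp_rot: [0.999, 0.05, 0.001, 0.0]
contact_force: [1.3, -0.2, 2.1]
opening: 0.558
finger_force: 43.5
```

Call:
drive_tool(
  moves=[
    [[0, 0, 0], [0, 0, 0], 0.04],
    [[0, 0, 0], [0, 0, 0], 0.04],
    [[0, 0, 0], [0, 0, 0], 0.04],
  ],
)

```text
time: 4.0
eef_pos: [0.6693, 0.1726, 0.0373]
tcp_rot: [0.999, 0.05, 0.001, 0.0]
contact_force: [-0.2, -0.9, 5.4]
opening: 0.551
finger_force: 43.8
```

Call:
drive_tool(
  moves=[
    [[0, 0, 0], [0, 0, -0.02], 0.04],
    [[0, 0, 0], [0, 0, -0.04], 0.04],
    [[0, 0, 0], [0, 0, -0.05], 0.04],
    [[0, 0, 0], [-0.015, 0.02, 0], 0.04],
    [[0, 0, 0], [-0.027, 0.036, 0], 0.04],
  ],
)

```text
time: 4.62
eef_pos: [0.6317, 0.1132, 0.1471]
tcp_rot: [0.999, 0.051, 0.0, -0.0]
contact_force: [0.8, -0.9, -2.8]
opening: 0.557
finger_force: 43.1
```

Call:
drive_tool(
  moves=[
    [[0, 0, 0], [-0.03, 0.04, 0], 0.04],
    [[0, 0, 0], [-0.03, 0.04, 0], 0.04],
    [[0, 0, 0], [-0.03, 0.04, 0], 0.04],
    [[0, 0, 0], [-0.03, 0.04, 0], 0.04],
    [[0, 0, 0], [-0.03, 0.04, 0], 0.04],
  ],
)

```text
time: 5.25
eef_pos: [0.501, -0.1018, 0.1458]
tcp_rot: [0.999, 0.05, -0.001, -0.001]
contact_force: [0.3, -1.0, -2.1]
opening: 0.554
finger_force: 43.1
```

Call:
drive_tool(
  moves=[
    [[0, 0, 0], [-0.025, 0.03, 0], 0.04],
    [[0, 0, 0], [-0.015, 0.02, 0], 0.04],
    [[0, 0, 0], [0, 0, 0], 0.04],
    [[0, 0, 0], [0, 0, 0], 0.04],
  ],
)

```text
time: 5.75
eef_pos: [0.4679, -0.1543, 0.146]
tcp_rot: [0.999, 0.05, -0.0, -0.001]
contact_force: [-0.3, -0.1, -1.5]
opening: 0.556
finger_force: 43.1
```

```bash
cat > go.py <<'E'
import sys
from h import *
from scipy.spatial.transform import Rotation as Ro
s=ctrl.get_state(); M=Ro.from_quat(s['tcp_rot']).as_matrix()
print('p',s['eef_pos'].round(4) if hasattr(s['eef_pos'],'round') else s['eef_pos'],'yaw',round(float(np.arctan2(M[1,0],M[0,0])),3),'tilt',M[:,2].round(3),'t',s['time'])
for x,y in ((.4676,-.1637),(.5314,-.1582),(.595,-.153),(.6588,-.1477),(.6078,.1635),(.5441,.1562),(.4834,.1497)):
    print((x,y),'tool shift',(M.T@(np.array([x,y,s['eef_pos'][2]])-s['eef_pos'])).round(4))
E
python3 go.py; python3 -c "
from h import *
snap('wrist','w3.png')"
```

```text
p [ 0.4679 -0.1543  0.146 ] yaw 0.1 tilt [-0.001  0.001 -1.   ] t 5.75
(0.4676, -0.1637) tool shift [-0.0012  0.0094 -0.    ]
(0.5314, -0.1582) tool shift [ 0.0628  0.0102 -0.    ]
(0.595, -0.153) tool shift [ 1.266e-01  1.140e-02 -1.000e-04]
(0.6588, -0.1477) tool shift [ 1.906e-01  1.250e-02 -1.000e-04]
(0.6078, 0.1635) tool shift [ 1.708e-01 -3.022e-01  3.000e-04]
(0.5441, 0.1562) tool shift [ 1.067e-01 -3.013e-01  3.000e-04]
(0.4834, 0.1497) tool shift [ 4.570e-02 -3.009e-01  3.000e-04]
```

View pics/w3.png

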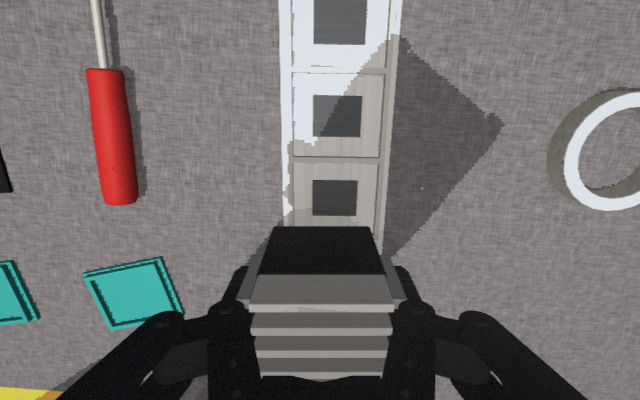

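Run:
```python
from h import *
c=dict(np.load('pics/w3.png.npz'))
print(ray(c,[[335,197],[336,115]],.012).round(4), ray(c,[[275,227],[371,227]],.117).round(4), ray(c,[[255,275],[386,275]],.163).round(4))
```

```text
[[ 0.4683 -0.1652  0.012 ]
 [ 0.532  -0.1587  0.012 ]] [[ 0.483  -0.1298  0.117 ]
 [ 0.4877 -0.1768  0.117 ]] [[ 0.4834 -0.1285  0.163 ]
 [ 0.4882 -0.1759  0.163 ]]
```

The finned module is held straight, with its front face at rows 227–275. The squares of places 1 and 2, at (335,197) and (336,115), confirm the rack fix to 2 mm. Lowering now.

Call:
drive_tool(
  moves=[
    [[0, 0, 0], [0.001, 0.0095, 0], 0.04],
    [[0, 0, 0], [0, 0, 0.03], 0.04],
    [[0, 0, 0], [0, 0, 0.04], 0.04],
    [[0, 0, 0], [0, 0, 0.024], 0.04],
    [[0, 0, 0], [0, 0, 0], 0.04],
  ],
)

```text
time: 6.42
eef_pos: [0.4688, -0.1634, 0.0502]
tcp_rot: [0.999, 0.05, -0.002, -0.001]
contact_force: [0.9, -0.4, -2.8]
opening: 0.553
finger_force: 43.0
```

Call:
drive_tool(
  moves=[
    [[0, 0, 0], [0, 0, 0.003], 0.04],
    [[0, 0, 0], [0, 0, 0.001], 0.04],
    [[0, 0, 0], [0, 0, 0], 0.04],
  ],
)

```text
time: 6.8
eef_pos: [0.4707, -0.1647, 0.0492]
tcp_rot: [0.999, 0.05, 0.001, 0.001]
contact_force: [0.4, 0.3, -2.1]
opening: 0.556
finger_force: 43.0
```

Call:
drive_tool(
  moves=[
    [[0, 0, 0], [0, 0, 0.003], 0.04],
    [[0, 0, 0], [0, 0, 0.002], 0.04],
    [[0, 0, 0], [0, 0, 0], 0.04],
  ],
)

```text
time: 7.18
eef_pos: [0.4698, -0.1643, 0.043]
tcp_rot: [0.999, 0.05, -0.0, -0.0]
contact_force: [0.1, -0.0, -2.8]
opening: 0.557
finger_force: 43.0
```

Call:
drive_tool(
  moves=[
    [[0, 0, 0], [0, 0, 0.0015], 0.04],
    [[0, 0, 0], [0, 0, 0], 0.04],
  ],
)

```text
time: 7.42
eef_pos: [0.4699, -0.1643, 0.0416]
tcp_rot: [0.999, 0.05, -0.0, -0.0]
contact_force: [-0.8, 0.5, -2.6]
opening: 0.556
finger_force: 43.0
```

Call:
drive_tool(
  moves=[
    [[0, 0, 0], [0, 0, 0.001], 0.04],
    [[0, 0, 0], [0, 0, 0], 0.04],
  ],
)

```text
time: 7.68
eef_pos: [0.4701, -0.1644, 0.0412]
tcp_rot: [0.999, 0.05, -0.0, -0.0]
contact_force: [-1.3, 1.3, 2.6]
opening: 0.55
finger_force: 43.6
```

Call:
drive_tool(
  moves=[
    [[0, 0, 0], [0, 0, 0], 0.07],
    [[0, 0, 0], [0, 0, 0], 0.085],
    [[0, 0, 0], [0, 0, 0], 0.085],
    [[0, 0, 0], [0, 0, -0.02], 0.085],
    [[0, 0, 0], [0, 0, -0.045], 0.085],
  ],
)

```text
time: 8.3
eef_pos: [0.4683, -0.1634, 0.1042]
tcp_rot: [0.999, 0.05, -0.002, -0.002]
contact_force: [0.4, -0.8, -0.5]
opening: 0.997
finger_force: 0.0
```

Call:
drive_tool(
  moves=[
    [[0, 0, 0], [0, 0, -0.045], 0.085],
    [[0, 0, 0], [0.01, -0.02, 0], 0.085],
    [[0, 0, 0], [0.02, -0.035, 0], 0.085],
    [[0, 0, 0], [0.023, -0.042, 0], 0.085],
    [[0, 0, 0], [0.023, -0.042, 0], 0.085],
  ],
)

```text
time: 8.93
eef_pos: [0.5323, -0.0173, 0.1509]
tcp_rot: [0.999, 0.05, 0.0, 0.0]
contact_force: [0.0, 0.2, -0.1]
opening: 0.996
finger_force: 0.0
```

Call:
drive_tool(
  moves=[
    [[0, 0, 0], [0.023, -0.042, 0], 0.085],
    [[0, 0, 0], [0.023, -0.042, 0], 0.085],
    [[0, 0, 0], [0.023, -0.042, 0], 0.085],
    [[0, 0, 0], [0.016, -0.03, 0], 0.085],
    [[0, 0, 0], [0, 0, 0], 0.085],
  ],
)

```text
time: 9.55
eef_pos: [0.6012, 0.1472, 0.1506]
tcp_rot: [0.999, 0.051, 0.0, -0.0]
contact_force: [0.5, 0.1, 0.4]
opening: 0.992
finger_force: 0.0
```

```bash
python3 go.py
```

```text
p [0.6012 0.1472 0.1506] yaw 0.103 tilt [ 0.  0. -1.] t 9.55
(0.4676, -0.1637) tool shift [-1.649e-01  2.955e-01 -1.000e-04]
(0.5314, -0.1582) tool shift [-1.009e-01  2.966e-01 -1.000e-04]
(0.595, -0.153) tool shift [-0.0371  0.2979 -0.    ]
(0.6588, -0.1477) tool shift [ 0.0269  0.2992 -0.    ]
(0.6078, 0.1635) tool shift [ 0.0082 -0.0156  0.    ]
(0.5441, 0.1562) tool shift [-0.0559 -0.0148 -0.    ]
(0.4834, 0.1497) tool shift [-0.117  -0.0146 -0.    ]
```

Call:
drive_tool(
  moves=[
    [[0, 0, 0], [0.008, -0.0155, 0], 0.085],
    [[0, 0, 0], [0, 0, 0.03], 0.085],
    [[0, 0, 0], [0, 0, 0.045], 0.085],
    [[0, 0, 0], [0, 0, 0.03], 0.085],
    [[0, 0, 0], [0, 0, 0.008], 0.085],
  ],
)

```text
time: 10.18
eef_pos: [0.6055, 0.1608, 0.0351]
tcp_rot: [0.999, 0.049, -0.003, 0.0]
contact_force: [-0.5, 0.1, 0.7]
opening: 0.997
finger_force: 0.0
```

Call:
drive_tool(
  moves=[
    [[0, 0, 0], [0, 0, 0], 0.04],
    [[0, 0, 0], [0, 0, 0], 0.04],
    [[0, 0, 0], [0, 0, 0], 0.04],
    [[0, 0, 0], [0, 0, 0], 0.04],
    [[0, 0, 0], [0, 0, 0], 0.04],
  ],
)

```text
time: 10.8
eef_pos: [0.6089, 0.1616, 0.04]
tcp_rot: [0.999, 0.05, 0.002, -0.0]
contact_force: [0.7, -0.4, 6.7]
opening: 0.561
finger_force: 42.9
```

Call:
drive_tool(
  moves=[
    [[0, 0, 0], [0, 0, -0.02], 0.04],
    [[0, 0, 0], [0, 0, -0.04], 0.04],
    [[0, 0, 0], [0, 0, -0.05], 0.04],
    [[0, 0, 0], [-0.007, 0.02, 0], 0.04],
    [[0, 0, 0], [-0.013, 0.037, 0], 0.04],
  ],
)

```text
time: 11.42
eef_pos: [0.5919, 0.1024, 0.1474]
tcp_rot: [0.999, 0.051, -0.0, 0.0]
contact_force: [0.2, -0.1, -3.4]
opening: 0.556
finger_force: 42.2
```

Call:
drive_tool(
  moves=[
    [[0, 0, 0], [-0.015, 0.043, 0], 0.04],
    [[0, 0, 0], [-0.015, 0.043, 0], 0.04],
    [[0, 0, 0], [-0.015, 0.043, 0], 0.04],
    [[0, 0, 0], [-0.015, 0.043, 0], 0.04],
    [[0, 0, 0], [-0.015, 0.043, 0], 0.04],
  ],
)

```text
time: 12.05
eef_pos: [0.5373, -0.12, 0.1457]
tcp_rot: [0.999, 0.05, -0.002, -0.001]
contact_force: [0.4, 0.1, -3.4]
opening: 0.555
finger_force: 42.2
```

Call:
drive_tool(
  moves=[
    [[0, 0, 0], [-0.012, 0.03, 0], 0.04],
    [[0, 0, 0], [0, 0, 0], 0.04],
    [[0, 0, 0], [0, 0, 0], 0.04],
  ],
)

```text
time: 12.42
eef_pos: [0.5296, -0.1493, 0.1464]
tcp_rot: [0.999, 0.05, -0.001, -0.001]
contact_force: [0.4, 0.7, -2.8]
opening: 0.558
finger_force: 42.4
```

```bash
python3 go.py; python3 -c "
from h import *
snap('wrist','w4.png')"
```

```text
p [ 0.5296 -0.1493  0.1464] yaw 0.099 tilt [-0.003  0.002 -1.   ] t 12.425
(0.4676, -0.1637) tool shift [-0.0632  0.0082  0.0001]
(0.5314, -0.1582) tool shift [ 0.0009  0.009  -0.    ]
(0.595, -0.153) tool shift [ 0.0647  0.0101 -0.0002]
(0.6588, -0.1477) tool shift [ 0.1287  0.0112 -0.0003]
(0.6078, 0.1635) tool shift [ 1.087e-01 -3.035e-01  3.000e-04]
(0.5441, 0.1562) tool shift [ 0.0446 -0.3026  0.0005]
(0.4834, 0.1497) tool shift [-0.0164 -0.3021  0.0006]
```

View pics/w4.png

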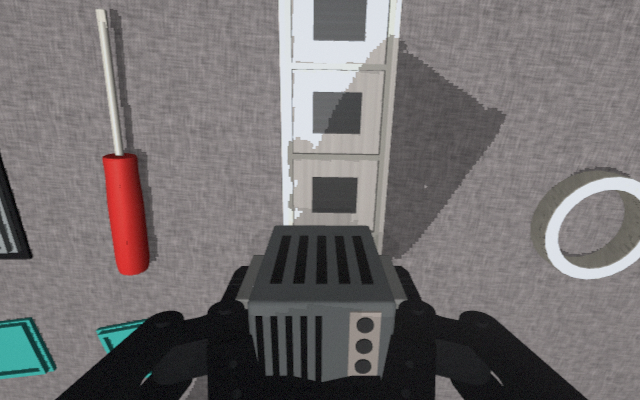

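The vented module is held straight, with its front bottom edge at row 227 and the free squares ahead at (335,195) and (337,112). Lowering.

Call:
drive_tool(
  moves=[
    [[0, 0, 0], [0.003, 0.009, 0], 0.04],
    [[0, 0, 0], [0, 0, 0.03], 0.04],
    [[0, 0, 0], [0, 0, 0.04], 0.04],
    [[0, 0, 0], [0, 0, 0.024], 0.04],
    [[0, 0, 0], [0, 0, 0], 0.04],
  ],
)

```text
time: 13.1
eef_pos: [0.5333, -0.1573, 0.0514]
tcp_rot: [0.999, 0.05, -0.002, -0.001]
contact_force: [-0.4, -0.0, -3.6]
opening: 0.556
finger_force: 42.2
```

Call:
drive_tool(
  moves=[
    [[0, 0, 0], [0, 0, 0], 0.04],
    [[0, 0, 0], [0, 0, 0], 0.04],
  ],
)

```text
time: 13.35
eef_pos: [0.5361, -0.1589, 0.0556]
tcp_rot: [0.999, 0.05, 0.002, 0.001]
contact_force: [0.4, -0.2, -3.5]
opening: 0.558
finger_force: 42.3
```

Call:
drive_tool(
  moves=[
    [[0, 0, 0], [-0.003, 0, 0.005], 0.04],
    [[0, 0, 0], [0, 0, 0.003], 0.04],
    [[0, 0, 0], [0, 0, 0], 0.04],
    [[0, 0, 0], [0, 0, 0], 0.04],
  ],
)

```text
time: 13.85
eef_pos: [0.5318, -0.1587, 0.0458]
tcp_rot: [0.999, 0.05, 0.0, 0.0]
contact_force: [-0.1, -1.0, -3.0]
opening: 0.557
finger_force: 42.3
```

Call:
drive_tool(
  moves=[
    [[0, 0, 0], [0, 0, 0.0015], 0.04],
    [[0, 0, 0], [0, 0, 0], 0.04],
  ],
)

```text
time: 14.1
eef_pos: [0.5317, -0.1587, 0.0442]
tcp_rot: [0.999, 0.05, -0.0, -0.0]
contact_force: [-0.3, 0.6, -3.4]
opening: 0.556
finger_force: 42.3
```

Call:
drive_tool(
  moves=[
    [[0, 0, 0], [0, 0, 0.001], 0.04],
    [[0, 0, 0], [0, 0, 0], 0.04],
  ],
)

```text
time: 14.35
eef_pos: [0.5319, -0.1587, 0.044]
tcp_rot: [0.999, 0.05, -0.0, -0.0]
contact_force: [-4.1, 1.5, 4.9]
opening: 0.557
finger_force: 43.0
```

Call:
drive_tool(
  moves=[
    [[0, 0, 0], [0, 0, 0], 0.07],
    [[0, 0, 0], [0, 0, 0], 0.085],
    [[0, 0, 0], [0, 0, 0], 0.085],
    [[0, 0, 0], [0, 0, -0.02], 0.085],
    [[0, 0, 0], [0, 0, -0.045], 0.085],
  ],
)

```text
time: 14.98
eef_pos: [0.53, -0.1579, 0.1064]
tcp_rot: [0.999, 0.05, -0.003, -0.001]
contact_force: [1.2, -0.5, -0.5]
opening: 0.993
finger_force: 0.0
```

Call:
drive_tool(
  moves=[
    [[0, 0, 0], [0, 0, -0.045], 0.085],
    [[0, 0, 0], [0.003, -0.02, 0], 0.085],
    [[0, 0, 0], [0.005, -0.038, 0], 0.085],
    [[0, 0, 0], [0.006, -0.045, 0], 0.085],
    [[0, 0, 0], [0.006, -0.045, 0], 0.085],
  ],
)

```text
time: 15.6
eef_pos: [0.536, -0.0076, 0.1519]
tcp_rot: [0.999, 0.05, -0.001, -0.0]
contact_force: [0.8, 0.3, 0.2]
opening: 0.994
finger_force: 0.0
```

Call:
drive_tool(
  moves=[
    [[0, 0, 0], [0.006, -0.045, 0], 0.085],
    [[0, 0, 0], [0.006, -0.045, 0], 0.085],
    [[0, 0, 0], [0.006, -0.045, 0], 0.085],
    [[0, 0, 0], [0.004, -0.028, 0], 0.085],
    [[0, 0, 0], [0, 0, 0], 0.085],
  ],
)

```text
time: 16.23
eef_pos: [0.5414, 0.157, 0.1518]
tcp_rot: [0.999, 0.052, -0.001, -0.0]
contact_force: [0.4, -0.5, -0.4]
opening: 1.0
finger_force: 0.0
```

```bash
python3 go.py|grep -e p -e .5441
```

```text
p [0.5414 0.157  0.1518] yaw 0.103 tilt [-0.002 -0.    -1.   ] t 16.225
(0.5441, 0.1562) tool shift [ 0.0026  0.001  -0.    ]
```

Call:
drive_tool(
  moves=[
    [[0, 0, 0], [0.002, 0.001, 0.02], 0.085],
    [[0, 0, 0], [0, 0, 0.045], 0.085],
    [[0, 0, 0], [0, 0, 0.035], 0.085],
    [[0, 0, 0], [0, 0, 0.012], 0.085],
    [[0, 0, 0], [0, 0, 0.005], 0.085],
  ],
)

```text
time: 16.85
eef_pos: [0.5443, 0.1533, 0.0352]
tcp_rot: [0.999, 0.049, -0.001, 0.0]
contact_force: [0.7, -0.5, 0.3]
opening: 0.994
finger_force: 0.0
```

Call:
drive_tool(
  moves=[
    [[0, 0, 0], [0, 0, 0], 0.085],
    [[0, 0, 0], [0, 0, 0], 0.085],
  ],
)

```text
time: 17.1
eef_pos: [0.5459, 0.1542, 0.0378]
tcp_rot: [0.999, 0.05, 0.001, -0.0]
contact_force: [-0.3, -0.4, 0.4]
opening: 0.994
finger_force: 0.0
```

Call:
drive_tool(
  moves=[
    [[0, 0, 0], [-0.002, -0.002, 0.003], 0.07],
    [[0, 0, 0], [0, 0, 0], 0.04],
    [[0, 0, 0], [0, 0, 0], 0.04],
    [[0, 0, 0], [0, 0, 0], 0.04],
    [[0, 0, 0], [0, 0, 0], 0.04],
  ],
  grip_force=35,
)

```text
time: 17.73
eef_pos: [0.5427, 0.1561, 0.0336]
tcp_rot: [0.999, 0.05, 0.0, -0.0]
contact_force: [-1.2, 1.0, 2.3]
opening: 0.555
finger_force: 37.3
```

Call:
drive_tool(
  moves=[
    [[0, 0, 0], [0, 0, 0], 0.04],
    [[0, 0, 0], [0, 0, 0], 0.04],
  ],
)

```text
time: 17.98
eef_pos: [0.5427, 0.1561, 0.0336]
tcp_rot: [0.999, 0.05, 0.0, -0.0]
contact_force: [-1.5, 1.3, 3.0]
opening: 0.552
finger_force: 37.3
```

Call:
drive_tool(
  moves=[
    [[0, 0, 0], [0, 0, -0.02], 0.04],
    [[0, 0, 0], [0, 0, -0.045], 0.04],
    [[0, 0, 0], [0, 0, -0.05], 0.04],
    [[0, 0, 0], [0.001, 0.02, 0], 0.04],
    [[0, 0, 0], [0.003, 0.037, 0], 0.04],
  ],
)

```text
time: 18.6
eef_pos: [0.5518, 0.0993, 0.1488]
tcp_rot: [0.999, 0.051, 0.0, 0.0]
contact_force: [-0.6, 0.1, -2.0]
opening: 0.554
finger_force: 37.1
```

Call:
drive_tool(
  moves=[
    [[0, 0, 0], [0.003, 0.044, 0], 0.04],
    [[0, 0, 0], [0.003, 0.044, 0], 0.04],
    [[0, 0, 0], [0.003, 0.044, 0], 0.04],
    [[0, 0, 0], [0.003, 0.044, 0], 0.04],
    [[0, 0, 0], [0.003, 0.044, 0], 0.04],
  ],
)

```text
time: 19.23
eef_pos: [0.5879, -0.1197, 0.1471]
tcp_rot: [0.999, 0.05, -0.001, -0.0]
contact_force: [0.3, 0.6, -0.9]
opening: 0.555
finger_force: 37.0
```

Call:
drive_tool(
  moves=[
    [[0, 0, 0], [0.002, 0.033, 0], 0.04],
    [[0, 0, 0], [0, 0, 0], 0.04],
    [[0, 0, 0], [0, 0, 0], 0.04],
  ],
)

```text
time: 19.6
eef_pos: [0.5933, -0.1502, 0.1472]
tcp_rot: [0.999, 0.05, -0.001, -0.001]
contact_force: [-0.4, -0.1, -2.4]
opening: 0.562
finger_force: 37.0
```

```bash
python3 go.py|grep -e p -e .595; python3 -c "
from h import *
snap('wrist','w5.png')"
```

```text
p [ 0.5933 -0.1502  0.1472] yaw 0.099 tilt [-0.002  0.001 -1.   ] t 19.6
(0.595, -0.153) tool shift [ 0.0015  0.0029 -0.    ]
```

View pics/w5.png

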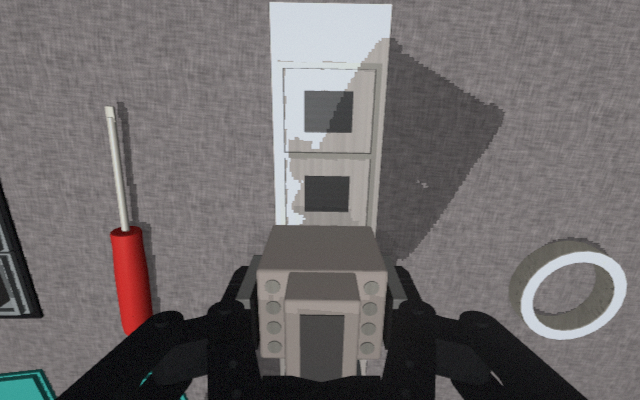

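The stepped module is held straight, with its front bottom edge at row 226 and the free squares ahead at (327,193) and (329,111). Lowering.

Call:
drive_tool(
  moves=[
    [[0, 0, 0], [0.001, 0.003, 0.01], 0.04],
    [[0, 0, 0], [0, 0, 0.035], 0.04],
    [[0, 0, 0], [0, 0, 0.035], 0.04],
    [[0, 0, 0], [0, 0, 0.02], 0.04],
    [[0, 0, 0], [0, 0, 0], 0.04],
  ],
)

```text
time: 20.27
eef_pos: [0.5942, -0.1523, 0.0461]
tcp_rot: [0.999, 0.05, -0.002, -0.001]
contact_force: [0.3, 0.3, -0.3]
opening: 0.56
finger_force: 37.0
```

Call:
drive_tool(
  moves=[
    [[0, 0, 0], [0, 0, 0], 0.04],
    [[0, 0, 0], [0, 0, 0], 0.04],
  ],
)

```text
time: 20.52
eef_pos: [0.5968, -0.1538, 0.0502]
tcp_rot: [0.999, 0.05, 0.002, 0.001]
contact_force: [0.4, 0.0, -0.7]
opening: 0.556
finger_force: 37.0
```

Call:
drive_tool(
  moves=[
    [[0, 0, 0], [-0.001, 0, 0.006], 0.04],
    [[0, 0, 0], [0, 0, 0.003], 0.04],
    [[0, 0, 0], [0, 0, 0], 0.04],
    [[0, 0, 0], [0, 0, 0], 0.04],
  ],
)

```text
time: 21.02
eef_pos: [0.5946, -0.1534, 0.0392]
tcp_rot: [0.999, 0.05, -0.0, -0.0]
contact_force: [0.3, 0.1, -1.0]
opening: 0.553
finger_force: 37.0
```

Call:
drive_tool(
  moves=[
    [[0, 0, 0], [0, 0, 0.0015], 0.04],
    [[0, 0, 0], [0, 0, 0], 0.04],
  ],
)

```text
time: 21.28
eef_pos: [0.5946, -0.1534, 0.0377]
tcp_rot: [0.999, 0.05, -0.0, -0.0]
contact_force: [0.1, -0.9, -0.5]
opening: 0.558
finger_force: 37.1
```

Call:
drive_tool(
  moves=[
    [[0, 0, 0], [0, 0, 0.001], 0.04],
    [[0, 0, 0], [0, 0, 0], 0.04],
  ],
)

```text
time: 21.52
eef_pos: [0.5946, -0.1535, 0.0376]
tcp_rot: [0.999, 0.05, -0.0, -0.0]
contact_force: [-2.9, 1.5, 4.8]
opening: 0.554
finger_force: 37.6
```

Call:
drive_tool(
  moves=[
    [[0, 0, 0], [0, 0, 0], 0.07],
    [[0, 0, 0], [0, 0, 0], 0.085],
    [[0, 0, 0], [0, 0, 0], 0.085],
    [[0, 0, 0], [0, 0, -0.02], 0.085],
    [[0, 0, 0], [0, 0, -0.045], 0.085],
  ],
)

```text
time: 22.15
eef_pos: [0.5931, -0.1528, 0.101]
tcp_rot: [0.999, 0.05, -0.002, -0.001]
contact_force: [1.2, -1.4, 1.0]
opening: 0.992
finger_force: 0.0
```

Call:
drive_tool(
  moves=[
    [[0, 0, 0], [0, 0, -0.05], 0.085],
    [[0, 0, 0], [-0.005, -0.02, 0], 0.085],
    [[0, 0, 0], [-0.01, -0.038, 0], 0.085],
    [[0, 0, 0], [-0.0115, -0.045, 0], 0.085],
    [[0, 0, 0], [-0.0115, -0.045, 0], 0.085],
  ],
)

```text
time: 22.78
eef_pos: [0.5408, -0.0083, 0.1518]
tcp_rot: [0.999, 0.05, -0.0, -0.0]
contact_force: [0.1, -0.2, -0.1]
opening: 0.992
finger_force: 0.0
```

Call:
drive_tool(
  moves=[
    [[0, 0, 0], [-0.0115, -0.045, 0], 0.085],
    [[0, 0, 0], [-0.0115, -0.045, 0], 0.085],
    [[0, 0, 0], [-0.0115, -0.045, 0], 0.085],
    [[0, 0, 0], [-0.007, -0.028, 0], 0.085],
    [[0, 0, 0], [0, 0, 0], 0.085],
  ],
)

```text
time: 23.4
eef_pos: [0.4831, 0.1497, 0.1516]
tcp_rot: [0.999, 0.052, -0.0, 0.0]
contact_force: [-0.3, 0.0, -0.1]
opening: 0.993
finger_force: 0.0
```

```bash
python3 go.py|grep -e p -e .4834; python3 -c "
from h import *
snap('wrist','w6.png')"
```

```text
p [0.4831 0.1497 0.1516] yaw 0.103 tilt [-0.001 -0.    -1.   ] t 23.4
(0.4834, 0.1497) tool shift [ 0.0003  0.0001 -0.    ]
```

View pics/w6.png

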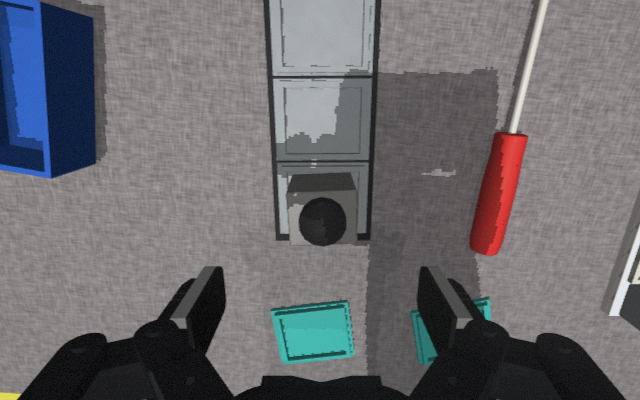

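The domed module is at (322,218), centred between the jaws and straight to them. Going down.

Call:
drive_tool(
  moves=[
    [[0, 0, 0], [0, 0, 0.02], 0.085],
    [[0, 0, 0], [0, 0, 0.045], 0.085],
    [[0, 0, 0], [0, 0, 0.035], 0.085],
    [[0, 0, 0], [0, 0, 0.012], 0.085],
    [[0, 0, 0], [0, 0, 0.004], 0.085],
  ],
)

```text
time: 24.08
eef_pos: [0.4848, 0.1475, 0.0357]
tcp_rot: [0.999, 0.049, -0.0, 0.0]
contact_force: [0.1, 0.7, 0.1]
opening: 0.995
finger_force: 0.0
```

Call:
drive_tool(
  moves=[
    [[0, 0, 0], [0, 0, 0], 0.085],
    [[0, 0, 0], [0, 0, 0], 0.085],
  ],
)

```text
time: 24.32
eef_pos: [0.4857, 0.1482, 0.0372]
tcp_rot: [0.999, 0.05, 0.001, -0.0]
contact_force: [0.1, 0.1, -0.5]
opening: 0.995
finger_force: 0.0
```

Call:
drive_tool(
  moves=[
    [[0, 0, 0], [-0.002, -0.001, 0], 0.07],
    [[0, 0, 0], [0, 0, 0], 0.04],
    [[0, 0, 0], [0, 0, 0], 0.04],
    [[0, 0, 0], [0, 0, 0], 0.04],
    [[0, 0, 0], [0, 0, 0], 0.04],
  ],
  grip_force=40,
)

```text
time: 24.95
eef_pos: [0.4827, 0.1491, 0.0364]
tcp_rot: [0.999, 0.05, 0.0, -0.0]
contact_force: [-2.4, 1.1, 5.1]
opening: 0.56
finger_force: 41.8
```

Call:
drive_tool(
  moves=[
    [[0, 0, 0], [0, 0, 0], 0.04],
    [[0, 0, 0], [0, 0, 0], 0.04],
  ],
)

```text
time: 25.2
eef_pos: [0.4827, 0.1491, 0.0364]
tcp_rot: [0.999, 0.05, 0.0, -0.0]
contact_force: [-1.3, 1.2, 5.0]
opening: 0.559
finger_force: 41.8
```

Call:
drive_tool(
  moves=[
    [[0, 0, 0], [0, 0, -0.02], 0.04],
    [[0, 0, 0], [0, 0, -0.045], 0.04],
    [[0, 0, 0], [0, 0, -0.048], 0.04],
    [[0, 0, 0], [0.009, 0.02, 0], 0.04],
    [[0, 0, 0], [0.016, 0.035, 0], 0.04],
  ],
)

```text
time: 25.82
eef_pos: [0.512, 0.0968, 0.1481]
tcp_rot: [0.999, 0.051, -0.0, -0.0]
contact_force: [0.3, -0.1, -3.4]
opening: 0.559
finger_force: 41.8
```

Call:
drive_tool(
  moves=[
    [[0, 0, 0], [0.0185, 0.04, 0], 0.04],
    [[0, 0, 0], [0.0185, 0.04, 0], 0.04],
    [[0, 0, 0], [0.0185, 0.04, 0], 0.04],
    [[0, 0, 0], [0.0185, 0.04, 0], 0.04],
    [[0, 0, 0], [0.0185, 0.04, 0], 0.04],
  ],
)

```text
time: 26.45
eef_pos: [0.6242, -0.0942, 0.1466]
tcp_rot: [0.999, 0.05, -0.002, -0.001]
contact_force: [0.5, -0.5, -2.5]
opening: 0.562
finger_force: 41.8
```

Call:
drive_tool(
  moves=[
    [[0, 0, 0], [0.015, 0.033, 0], 0.04],
    [[0, 0, 0], [0.011, 0.023, 0], 0.04],
    [[0, 0, 0], [0, 0, 0], 0.04],
    [[0, 0, 0], [0, 0, 0], 0.04],
  ],
)

```text
time: 26.95
eef_pos: [0.655, -0.1456, 0.147]
tcp_rot: [0.999, 0.05, -0.002, -0.001]
contact_force: [0.3, 0.1, -2.8]
opening: 0.566
finger_force: 41.8
```

```bash
python3 go.py|grep -e p -e .6588; python3 -c "
from h import *
snap('wrist','w7.png')"
```

```text
p [ 0.655  -0.1456  0.147 ] yaw 0.1 tilt [-0.003  0.001 -1.   ] t 26.95
(0.6588, -0.1477) tool shift [ 0.0035  0.0025 -0.    ]
```

View pics/w7.png

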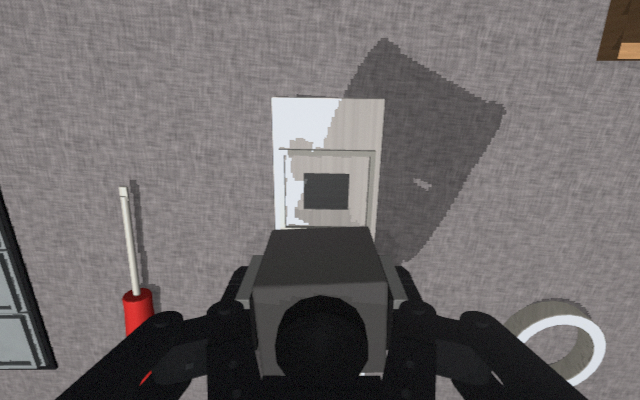

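The domed module is held straight, with its front bottom edge at row 228 and the last free square at (326,190). Lowering.

Call:
drive_tool(
  moves=[
    [[0, 0, 0], [0.003, 0.0025, 0.01], 0.04],
    [[0, 0, 0], [0, 0, 0.035], 0.04],
    [[0, 0, 0], [0, 0, 0.035], 0.04],
    [[0, 0, 0], [0, 0, 0.018], 0.04],
    [[0, 0, 0], [0, 0, 0], 0.04],
  ],
)

```text
time: 27.62
eef_pos: [0.6581, -0.1476, 0.0486]
tcp_rot: [0.999, 0.05, -0.002, -0.001]
contact_force: [0.2, 0.1, -2.0]
opening: 0.563
finger_force: 41.7
```

Call:
drive_tool(
  moves=[
    [[0, 0, 0], [0, 0, 0], 0.04],
    [[0, 0, 0], [0, 0, 0], 0.04],
  ],
)

```text
time: 27.88
eef_pos: [0.6607, -0.1489, 0.053]
tcp_rot: [0.999, 0.05, 0.002, 0.001]
contact_force: [0.1, 0.3, -3.7]
opening: 0.567
finger_force: 41.7
```

Call:
drive_tool(
  moves=[
    [[0, 0, 0], [-0.001, 0, 0.006], 0.04],
    [[0, 0, 0], [0, 0, 0.003], 0.04],
    [[0, 0, 0], [0, 0, 0], 0.04],
    [[0, 0, 0], [0, 0, 0], 0.04],
  ],
)

```text
time: 28.38
eef_pos: [0.6584, -0.1486, 0.0417]
tcp_rot: [0.999, 0.05, -0.0, -0.0]
contact_force: [-0.3, -0.3, -3.2]
opening: 0.561
finger_force: 41.7
```

Call:
drive_tool(
  moves=[
    [[0, 0, 0], [0, 0, 0.0015], 0.04],
    [[0, 0, 0], [0, 0, 0], 0.04],
  ],
)

```text
time: 28.62
eef_pos: [0.6586, -0.1486, 0.0404]
tcp_rot: [0.999, 0.05, 0.0, 0.0]
contact_force: [0.2, -0.6, -2.6]
opening: 0.561
finger_force: 41.8
```

Call:
drive_tool(
  moves=[
    [[0, 0, 0], [0, 0, 0.001], 0.04],
    [[0, 0, 0], [0, 0, 0], 0.04],
  ],
)

```text
time: 28.88
eef_pos: [0.6586, -0.1486, 0.0404]
tcp_rot: [0.999, 0.05, 0.0, 0.0]
contact_force: [-3.2, 0.7, 5.9]
opening: 0.564
finger_force: 42.3
```

Call:
drive_tool(
  moves=[
    [[0, 0, 0], [0, 0, 0], 0.07],
    [[0, 0, 0], [0, 0, 0], 0.085],
    [[0, 0, 0], [0, 0, 0], 0.085],
    [[0, 0, 0], [0, 0, -0.02], 0.085],
    [[0, 0, 0], [0, 0, -0.045], 0.085],
  ],
)

```text
time: 29.5
eef_pos: [0.6569, -0.148, 0.1032]
tcp_rot: [0.999, 0.05, -0.002, -0.001]
contact_force: [0.7, -0.8, 0.5]
opening: 0.994
finger_force: 0.0
```

Call:
drive_tool(
  moves=[
    [[0, 0, 0], [0, 0, -0.05], 0.085],
    [[0, 0, 0], [-0.01, -0.03, -0.03], 0.085],
    [[0, 0, 0], [-0.02, -0.045, -0.02], 0.085],
    [[0, 0, 0], [-0.02, -0.045, 0], 0.085],
    [[0, 0, 0], [-0.01, -0.03, 0], 0.085],
  ],
)

```text
time: 30.12
eef_pos: [0.5831, -0.0036, 0.2065]
tcp_rot: [0.999, 0.05, 0.001, 0.0]
contact_force: [0.4, -0.6, -0.4]
opening: 0.993
finger_force: 0.0
```

Call:
drive_tool(
  moves=[
    [[0, 0, 0], [0, -0.04, 0], 0.085],
    [[0, 0, 0], [0, -0.04, 0], 0.085],
    [[0, 0, 0], [0, 0, 0], 0.085],
    [[0, 0, 0], [0, 0, 0], 0.085],
  ],
)

```text
time: 30.62
eef_pos: [0.5761, 0.0741, 0.2054]
tcp_rot: [0.999, 0.05, 0.001, 0.0]
contact_force: [-0.2, 0.0, 1.1]
opening: 0.996
finger_force: 0.0
```

Run:
```python
from h import *
a=snap('scene','s9.png')['image'][130:300,180:320,::-1]; b=snap('side','d9.png')['image'][140:210,235:375,::-1]
A=cv2.resize(a,(420,510),interpolation=cv2.INTER_CUBIC); B=cv2.resize(b,(380,190),interpolation=cv2.INTER_CUBIC)
o=np.zeros((510,800,3),np.uint8); o[:,:420]=A; o[:190,420:]=B; cv2.imwrite('pics/f.png',o)
```

```text
(no output)
```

View pics/f.png

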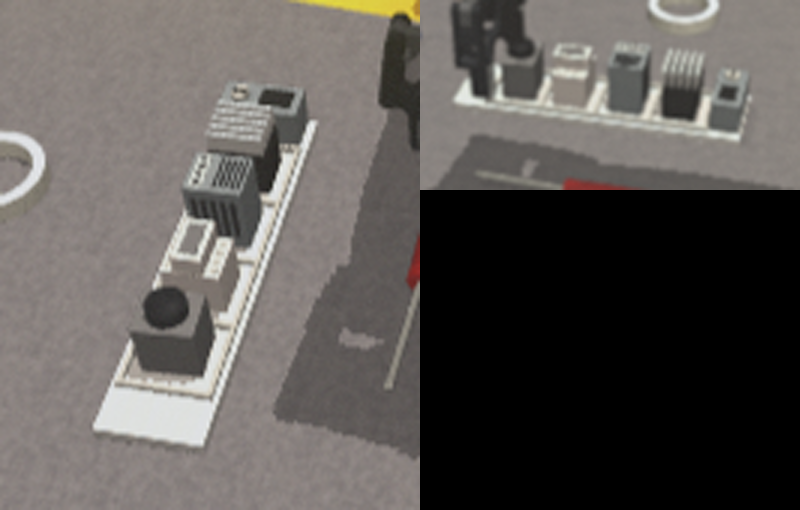

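Both views show all four modules upright inside their rims. From the inlet the order is finned (682,85), vented (630,78), stepped (573,75) and domed (522,70), and the gripper is clear.

```bash
python3 -c "
from plant import ctrl
print(ctrl.sign_off())"
```

```text
the job is handed in; nothing more can be done
None
```

All four modules now stand upright in the test rack, in order from the power inlet: finned, vented, stepped, domed. They are released with the gripper clear, and the job was handed in at about 31 s of the 115 s allowed; the sign-off returned no verdict.

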